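Set up the brush-washing caddy and open the cleaner bottle

ROBOT

A 6-joint arm with a two-finger parallel gripper is mounted at the origin on the work surface. World frame = base frame: x ahead of the robot, y to its left, z up, the work surface at z = 0. Lengths are in m, angles in degrees, forces in N, time in s.
With the tool pointing down it reaches from about 0.4 to 0.825 m from the base axis. Payload 7 kg.
Tool frame: the origin (TCP) lies midway between the tips of the shut fingers; the grasp point (between the pads) lies 19 mm behind it; z points along the fingers, y is the line along which they close (so a half turn about z gives the same grasp; the last joint's range is limited). The gripper opens to 88 mm and grips with 3 to 60 N. Pads are 19 mm wide; open, the fingers measure 130 mm over their backs; the gripper's body (78 mm by 193 mm) begins 47 mm behind the grasp point.
Start: joints at [-47.836, 20.546, 0.682, 0, -70.136, -16.507], TCP at [0.292, -0.608, 0.227] pointing down, gripper open.
Joint ranges: [-176.03, 176.03], [-82.01, 121.73], [-58.28, 71.71], [-173.87, 95.51], [-174.79, -0.11], [-173.66, 173.66]. Speed limits (degrees/s): [136.94, 136.94, 172.46, 180, 180, 180].

INTERFACE

Orientations are given as [roll, pitch, yaw] about the fixed x, y, z axes, in that order (R = Rz(yaw) Ry(pitch) Rx(roll)).
In Python, from plant import telemetry, viewer, workorder gives the robot as it stands. The module is installed in compiled form; this text tells all that it offers.
- The arm moves only by the tool carry_out, never from a script. Its argument "rows" is a list of rows, each a list of 6 numbers: the shift along the tool's x, y, z in m, then the turn, a rotation vector about the tool's x, y, z in rad. In form: [[tx, ty, tz, ax, ay, az], ...]. A call has 1 to 8 rows; each row is the pose to reach, as a shift and turn from the pose commanded when the call began, along the tool's axes at that moment; what a row does not reach only later rows make up. A row lasts 1/8 s, in which the tool goes at most 62.5 mm and 10.7 degrees, less where a joint would pass 70% of its speed; a pose out of reach is approached as far as the arm can. A call with a gripper value outside its range is refused whole. "grip" is the gripper's target within -1 to 1 (fully open at 1, half-way at 0, shut at -1), set as the call begins (left out, the last holds). The fingers move at their own pace and stop on an object; the grip force is fixed at half the most. Time passes only in rows, so rows that repeat a pose let the fingers close. It gives the time, the measured TCP pose, the force, the opening and the grip force at its end, in the units of the state.
- telemetry.get_obs(): the state, without advancing time (a new reading comes with each control period).
- viewer.snapshot(name): name is "scene" or "top" or "wrist"; returns the picture (384x512x3 uint8, red, green, blue); there is no depth.
- viewer.camera_info(name): a dict with "intrinsics" (3x3 intrinsics, pixels), "extrinsics" (4x4, takes a point from camera to world coordinates); the wrist camera has in their place "tool_from_camera" (4x4, takes a point from camera to tool coordinates, whose origin is the TCP and whose axes are the flange's). Camera axes: x right, y down, z forward; pixel columns grow to the right and rows downward; lengths in m; the calibration is good to about 2 mm. The wrist camera is an equidistant fisheye: a pixel r from the principal point sees the ray r / f radians off the axis. A picture is of the moment at which its call begins: read the wrist's pose just before it. camera_info takes no time and is no camera call.
- workorder.close_job(): hands the job in; it is judged then, once.
The state is a dict: "clock": time; "joint_pos": joint angles; "qvel": joint speeds; "tau": joint torques, N m; "tool_pos": TCP position; "orientation": TCP orientation; "force": force on the tool from outside, world axes, zero at the start; "moment": the same for the moment, N m; "opening": finger opening in m; "gripper_force": force on a finger pad.
Only numpy, scipy, OpenCV 4.12 (cv2) and the standard library are available. Lean on these libraries where they do the work, as an engineer would, in place of code of your own. Each camera call takes 0.05 s, during which the arm holds its last target. There are 200 camera calls.

TASK

Get the brush-washing caddy ready for filling: first stand the empty round jar and the empty square tin upright, side by side, down on the floor of the caddy in the free space next to the cleaner bottle, and let go of them. Then open the bottle's safety cap: press the cap down against its spring, keep it down while twisting it a quarter turn anticlockwise (seen from above), and lift it straight off. Finish while holding: keep the cap upright in the gripper about five centimetres straight above the open neck, without putting it down or letting go, and leave the other things on the table where they are.

Things in the scene. Friction and masses are not known exactly. Their poses are not given: they have to be found in the camera images.
- caddy: Open plywood box fixed to the bench, outside 88 (x) by 212 (y) by 50 mm high, walls and floor 8 mm thick. Origin: centre of its underside, on the table; z up. The bottle fills its +y end. Free space: y -98 to +28 mm, 72 mm wide about x = 0, floor 8 mm above the table; jar and tin fit in it one behind the other along y, in either order, 14 mm to spare in all.
- bottle: Square grey plastic cleaner bottle, 68 by 68 mm, strapped fast in the caddy at caddy y = +62 mm. Origin: centre of its underside, 8 mm above the table; axes as the caddy's. Shoulder at z 100 mm, white neck 25 mm wide on its z axis up to z 132 mm; out of it stands a spring spout, its tip at z 145 mm once the cap is off.
- cap: White ribbed round safety cap, 48 mm diameter, 34 mm high, 25 g; origin: centre of its underside, z up. On the bottle its underside is at bottle z 112 mm, x axes parallel. Grip it across any diameter. Push down 6 mm (at least 4, at most 7; about 10 N), keep it down and turn anticlockwise (from above) 90 deg: free from 60 to 120 deg. Clockwise is blocked. Then it lifts straight off.
- spout (a joint): The spring spout under the cap: 0 with the cap locked, positive (m) as the cap is pressed down, up to 0.007; -0.004 with the cap off. Spring 1 N per mm, 4 N at 0.
- jar: Empty round white ceramic jar, open on top, 60 mm outer diameter, 100 mm high, wall 4 mm, about 0.2 kg. Origin: centre of its underside; z up.
- tin: Empty square-cornered aluminium tin, open on top, 58 mm along its x, 52 mm along its y, 100 mm high, wall 3 mm, about 0.15 kg. Origin: centre of its underside; z up. In the caddy its sides lie parallel to the caddy's.
- eraser: Bystander: white eraser 45 by 20 by 12 mm lying among the vessels; origin under its centre.
- tape: Bystander: roll of paper tape lying flat, 90 mm diameter, 25 mm high; origin under its centre.
- paint_a: Bystander: glass paint jar, 52 mm diameter, 75 mm high; origin under its centre.
- paint_b: Bystander: small amber oil bottle, 44 mm diameter, 110 mm high; origin under its centre.
- spatula: Bystander: spatula 200 mm long lying flat.
- brushpot: Bystander: black pot with brushes, 84 mm diameter, 110 mm high (200 mm with the brushes); origin under its centre.
Mind the look-alikes: they are no part of the job. Leave any black or green look-alike of the tin alone. Of the things like the cap, leave any that is green; of the rest the larger one is meant.

How it is judged:
By the outcome, as a careful person would: the job done as asked, in the order asked, and still so for the second after the job is handed in, while the arm keeps its last pose, push and grip.
It also fails if it takes over 64 s, if anything falls off the work surface, if the arm or the gripper's body presses on something with over 40 N, if the wrist force passes 120 N, or if a joint passes its speed limit or range.

## Working session

There is one attempt and no reset: what is moved stays moved. The work goes in short steps, Python scripts to look and compute and a tool call to move; the robot and the scene stay as the last step left them, time stands still between calls to the robot, and variables do not carry over. Pictures are saved under pics/ and viewed, at most 10 in all, crops included, and the job is handed in when it is done.

Besides the shell and the picture viewer there is one more tool, called after "Request:" as name([rows], argument=value, ...), one row to a line, values as JSON. carry_out: Moves the arm, as the interface text tells. Its arguments: {"type":"object","properties":{"rows":{"type":"array"},"grip":{"type":"number"}},"required":["rows"]}

```bash
mkdir -p pics; python3 - <<'E'
from plant import telemetry, viewer
import cv2, numpy as np
print(telemetry.get_obs())
for n in ("scene","top"):
    im=viewer.snapshot(n); cv2.imwrite(f"pics/{n}0.png",im[:,:,::-1])
    print(n,viewer.camera_info(n))
print(viewer.camera_info("wrist"))
E
```

```text
{'clock': 0.0, 'joint_pos': array([-4.78384048e+01,  2.05930400e+01,  6.32590489e-01, -1.84534938e-02,
       -7.01384371e+01, -1.65076771e+01]), 'qvel': array([-0.07184434,  0.12149998, -0.00767114, -0.10555143,  0.04343539,
       -0.01835864]), 'tau': array([-1.31945813e-03, -5.82716024e+01,  2.93043441e+01,  6.99675992e+00,
        6.81476711e-03, -1.40722004e-04]), 'tool_pos': array([ 0.29197718, -0.6080161 ,  0.22560086]), 'orientation': array([ 1.79900260e+02, -1.14682370e-02, -1.54352356e+02]), 'force': array([ 0.17655463, -0.51298688,  0.72293447]), 'moment': array([ 0.02354057, -0.03547899,  0.02755639]), 'gripper_force': 0.0, 'opening': 0.08735832844706104}
scene {'intrinsics': array([[432.71369304,   0.        , 257.76942239],
       [  0.        , 432.71369304, 192.41552677],
       [  0.        ,   0.        ,   1.        ]]), 'extrinsics': array([[-0.61974182,  0.45679572, -0.63816749,  1.2495773 ],
       [ 0.7847737 ,  0.35335518, -0.50918598,  0.60756135],
       [-0.00709419, -0.81638091, -0.57747025,  0.75087252],
       [ 0.        ,  0.        ,  0.        ,  1.
[... 278 characters left out ...]
733, -0.00326748,  0.00588814,  0.04081528],
       [-0.0053406 , -0.14779211, -0.98900403,  1.01263821],
       [ 0.        ,  0.        ,  0.        ,  1.        ]])}
{'intrinsics': array([[297.31863964,   0.        , 256.09442843],
       [  0.        , 297.31863964, 189.01004374],
       [  0.        ,   0.        ,   1.        ]]), 'tool_from_camera': array([[ 1.18731974e-03, -9.51254260e-01, -3.08405453e-01,
         8.55907866e-02],
       [ 9.99999095e-01,  9.34320252e-04,  9.68019658e-04,
         1.02241186e-03],
       [-6.32683363e-04, -3.08406323e-01,  9.51254508e-01,
        -1.57951328e-01],
       [ 0.00000000e+00,  0.00000000e+00,  0.00000000e+00,
         1.00000000e+00]])}
```

View pics/scene0.png

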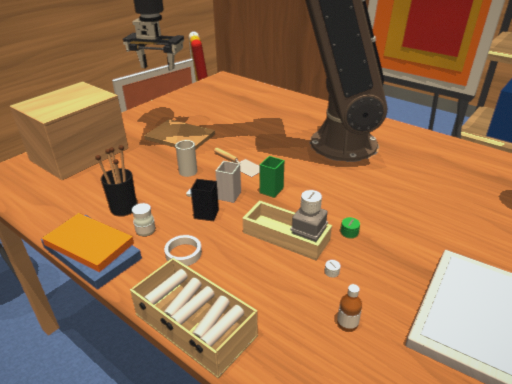

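View pics/top0.png

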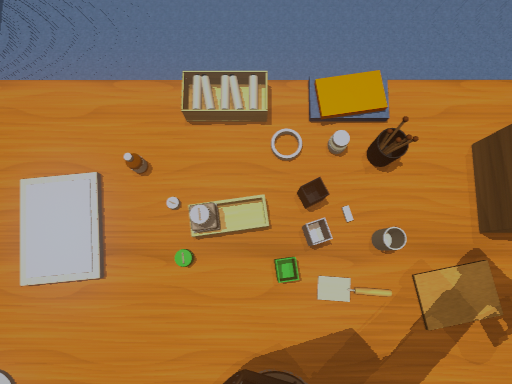

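The scene view shows the caddy (≈288,228) with the bottle and cap (311,203), the jar (187,158), the tin (229,182), and the black and green look-alike tins. In the top view the caddy is at (229,216), the cap at (203,214), the tin at (318,233), the jar at (393,239) and the eraser at (348,213). I'll enlarge both.

```bash
python3 - <<'E'
import cv2, numpy as np
t=cv2.imread("pics/top0.png")[180:270,180:420]; s=cv2.imread("pics/scene0.png")[130:260,170:335]
t=cv2.resize(t,(800,300),interpolation=cv2.INTER_CUBIC); s=cv2.resize(s,None,fx=300/130,fy=300/130,interpolation=cv2.INTER_CUBIC)
c=np.zeros((600,800,3),np.uint8); c[:300]=t; c[300:,:s.shape[1]]=s
cv2.imwrite("pics/comp.png",c); print(s.shape)
E
```

```text
(300, 381, 3)
```

View pics/comp.png

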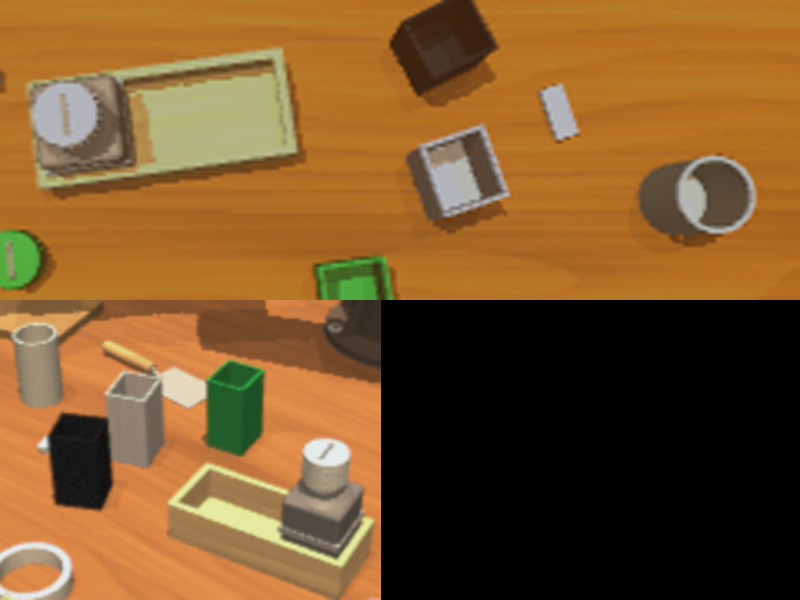

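The top crop (3.33×, offset 180,180) has the tin rim corners at (418,153), (486,126), (507,188), (440,217). The jar rim centre is at (717,195), the cap top at (65,114), and the caddy rim corners at (29,80), (282,50), (299,154), (39,190). The scene crop (2.31×) has the tin rim centre at (135,379), the jar rim at (35,335), the cap top at (327,450), and the caddy rim corners at (170,509), (208,466), (373,519).

```bash
cat > h.py <<'E'
import numpy as np, cv2
from scipy.spatial.transform import Rotation as R
from plant import telemetry, viewer
CI={n:viewer.camera_info(n) for n in("scene","top","wrist")}
def tool(o): 
    T=np.eye(4); T[:3,:3]=R.from_euler('xyz',o['orientation'],degrees=True).as_matrix(); T[:3,3]=o['tool_pos']; return T
def ray(n,p,T=None):
    K=CI[n]['intrinsics']; a=(np.array(p,float)-K[:2,2])/K[0,0]
    if n=='wrist':
        r=np.hypot(*a)+1e-12; d=np.r_[a*np.sin(r)/r,np.cos(r)]; E=T@CI[n]['tool_from_camera']
    else: d=np.r_[a,1]; E=CI[n]['extrinsics']
    d=E[:3,:3]@d; return E[:3,3],d/np.linalg.norm(d)
def tri(*rays):
    A=sum(np.eye(3)-np.outer(d,d) for o,d in rays); b=sum((np.eye(3)-np.outer(d,d))@o for o,d in rays)
    x=np.linalg.solve(A,b); return x,max(np.linalg.norm((np.eye(3)-np.outer(d,d))@(x-o)) for o,d in rays)
def onz(r,z): o,d=r; return o+d*(z-o[2])/d[2]
def px(n,P,T=None):
    E=CI[n]['extrinsics'] if n!='wrist' else T@CI[n]['tool_from_camera']
    K=CI[n]['intrinsics']; q=E[:3,:3].T@(np.asarray(P)-E[:3,3])
    if n=='wrist': r=np.hypot(q[0],q[1]); a=q[:2]/r*np.arctan2(r,q[2])
    else: a=q[:2]/q[2]
    return a*K[0,0]+K[:2,2]
def shot(name,n='wrist'):
    o=telemetry.get_obs(); im=viewer.snapshot(n); cv2.imwrite(f'pics/{name}.png',im[:,:,::-1]); np.save(f'pics/{name}.npy',tool(o)); return o,im
def goto(P,yaw,T=None):
    """shift & turn (tool axes) to world TCP P, pointing down with yaw"""
    T=tool(telemetry.get_obs()) if T is None else T
    G=R.from_euler('xyz',[180,0,yaw],degrees=True)
    rv=(R.from_matrix(T[:3,:3]).inv()*G).as_rotvec(); return np.round(np.r_[T[:3,:3].T@(np.array(P)-T[:3,3]),rv],4)
E
python3 - <<'E'
from h import *
t=lambda x,y:ray('top',(x/3.3333+180,y/3.3333+180)); s=lambda x,y:ray('scene',(x/2.3077+170,(y-300)/2.3077+130))
np.set_printoptions(precision=4,suppress=True)
for n,a,b in [('tin',(463,171),(135,379)),('jar',(717,195),(35,335)),('cap',(65,114),(327,450)),('c1',(299,154),(208,466)),('c2',(282,50),(170,509)),('c3',(39,190),(373,519))]:
    print(n,tri(t(*a),s(*b)))
print('caddy z.05',[onz(t(*c),.05)[:2] for c in[(29,80),(282,50),(299,154),(39,190)]])
print('tin z.1',[onz(t(*c),.1)[:2] for c in[(418,153),(486,126),(507,188),(440,217)]])
print('jar',onz(t(717,195),.1),'cap',onz(t(65,114),.154),'eraser',onz(t(560,112),.012))
for n,c in [('spat',(348/1,290)),]: print(n,onz(ray('top',c),0))
E
```

```text
tin (array([ 0.4847, -0.1095,  0.1104]), np.float64(0.0014444150648882609))
jar (array([ 0.4673, -0.3056,  0.098 ]), np.float64(0.0022084895565505375))
cap (array([0.5223, 0.1879, 0.1548]), np.float64(0.0017276109319466176))
c1 (array([0.5015, 0.0148, 0.044 ]), np.float64(0.0030886013050723197))
c2 (array([0.5885, 0.0286, 0.041 ]), np.float64(0.0029246295495239188))
c3 (array([0.4723, 0.2246, 0.0493]), np.float64(0.0009775917281681953))
caddy z.05 [array([0.563 , 0.2347]), array([0.5887, 0.0264]), array([0.5028, 0.0124]), array([0.4728, 0.2236])]
tin z.1 [array([ 0.5  , -0.078]), array([ 0.5211, -0.131 ]), array([ 0.4733, -0.1459]), array([ 0.451 , -0.0941])]
jar [ 0.4686 -0.3067  0.1   ] cap [0.5233 0.1866 0.154 ] eraser [ 0.5424 -0.2107  0.012 ]
spat [ 0.3301 -0.2065  0.    ]
```

```bash
python3 - <<'E'
from h import *
print(goto([.478,-.20,.225],-160)); print(goto([.4864,-.1123,.205],-160))
E
```

```text
[-3.443e-01  2.874e-01  1.100e-03  1.500e-03 -2.000e-04  9.860e-02]
[-3.898e-01  3.627e-01  2.120e-02  1.500e-03 -2.000e-04  9.860e-02]
```

Request:
carry_out([
  [-0.344,0.287,0,0,0,0.099],
  [-0.344,0.287,0,0,0,0.099],
  [-0.344,0.287,0,0,0,0.099],
  [-0.344,0.287,0,0,0,0.099],
  [-0.344,0.287,0,0,0,0.099],
  [-0.344,0.287,0,0,0,0.099],
  [-0.344,0.287,0,0,0,0.099],
  [-0.344,0.287,0,0,0,0.099],
], grip=1)

```text
clock: 1.1
tool_pos: [0.4791, -0.1977, 0.2265]
orientation: [180.0, 0.0, -159.8]
force: [-0.5, 0.3, -0.1]
opening: 0.0877
gripper_force: 0.0
```

```bash
python3 - <<'E'
from h import *
o,im=shot('w1'); print(o['tool_pos'],o['orientation'],np.linalg.norm(o['qvel']))
cv2.imwrite('pics/w1b.png',cv2.resize(im[:,:,::-1],(800,600),interpolation=cv2.INTER_CUBIC))
print(goto([.4864,-.1123,.205],-160))
E
```

```text
[ 0.47914852 -0.19772418  0.22648035] [ 1.79984585e+02  1.25362150e-02 -1.59777792e+02] 8.963571765840793
[-0.0366  0.0782  0.0214  0.0003  0.0001  0.0031]
```

View pics/w1b.png

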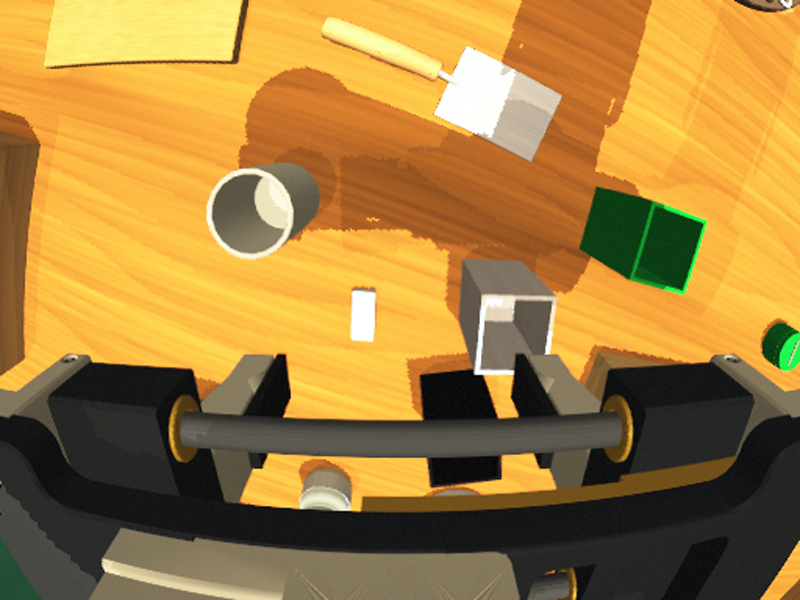

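The wrist view (1.56×) shows the jar rim centre at (250,213), the tin rim corners at (479,294), (555,295), (547,374), (475,373), and the eraser at (363,315) between them.

```bash
python3 - <<'E'
from h import *
np.set_printoptions(precision=4,suppress=True)
T=np.load('pics/w1.npy'); w=lambda x,y:ray('wrist',((x+.5)/1.5625-.5,(y+.5)/1.5625-.5),T)
t=lambda x,y:ray('top',(x/3.3333+180,y/3.3333+180)); s=lambda x,y:ray('scene',(x/2.3077+170,(y-300)/2.3077+130))
c=[(479,294),(555,295),(547,374),(475,373)]
P=[onz(w(*k),.1) for k in c]; print(np.array(P)[:,:2],np.mean(P,0))
for i in range(4):
    d=P[(i+1)%4]-P[i]; print(np.linalg.norm(d),np.degrees(np.arctan2(d[1],d[0])))
print('jar',onz(w(250,213),.1)); 
print(tri(t(463,171),w(514,334),s(135,379))); print(tri(t(717,195),w(250,213),s(35,335)))
E
```

```text
[[ 0.4662 -0.1469]
 [ 0.4487 -0.0976]
 [ 0.5038 -0.0758]
 [ 0.5199 -0.1262]] [ 0.4846 -0.1116  0.1   ]
0.05231014410492697 109.5404368721603
0.05925201759387842 21.527918409067883
0.05292318387509143 -72.29796574243926
0.05753732092391374 -158.9964432522354
jar [ 0.4662 -0.3032  0.1   ]
(array([ 0.483 , -0.1125,  0.1064]), np.float64(0.003064686040155796))
(array([ 0.4672, -0.3049,  0.0981]), np.float64(0.0028021424078775005))
```

Request:
carry_out([
  [-0.035,0.078,0.02,0,0,0],
  [-0.035,0.078,0.02,0,0,0],
  [-0.035,0.078,0.02,0,0,0],
  [-0.035,0.078,0.02,0,0,0],
  [-0.035,0.078,0.02,0,0,0],
])

```text
clock: 1.78
tool_pos: [0.4842, -0.1166, 0.2067]
orientation: [-180.0, 0.0, -160.1]
force: [0.4, -0.0, -0.0]
opening: 0.0877
gripper_force: 0.0
```

```bash
python3 - <<'E'
from h import *
o,im=shot('w2'); print(o['tool_pos'],o['orientation'])
cv2.imwrite('pics/w2b.png',cv2.resize(im[100:280,140:380,::-1],(800,600),interpolation=cv2.INTER_CUBIC))
E
```

```text
[ 0.48420428 -0.11658956  0.20668928] [-1.79994294e+02  4.41359648e-03 -1.60103680e+02]
```

View pics/w2b.png

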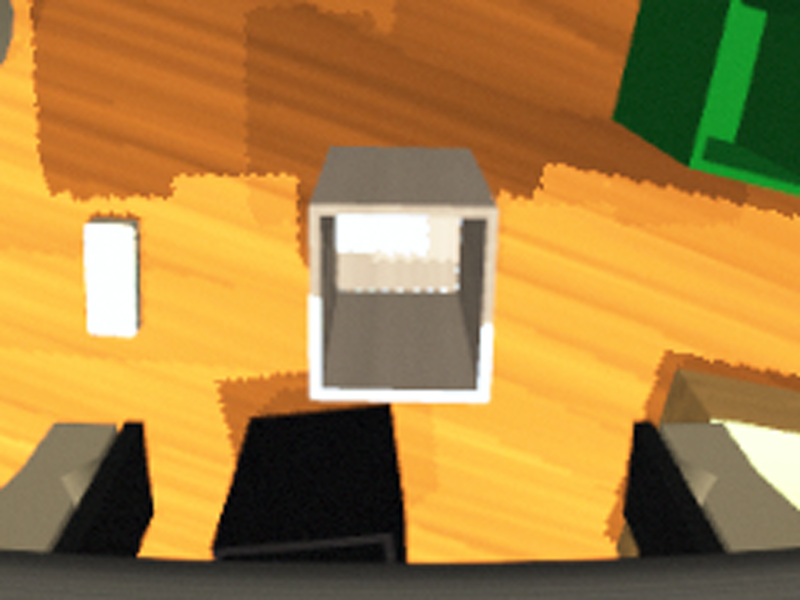

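From directly above, the tin rim corners in the crop are (309,206), (497,206), (491,402), (310,400). The tin is well centred and nearly square to the tool.

```bash
python3 - <<'E'
from h import *
np.set_printoptions(precision=4,suppress=True)
T2=np.load('pics/w2.npy');T1=np.load('pics/w1.npy')
w=lambda x,y:ray('wrist',((x+.5)/3.3333-.5+140,(y+.5)/3.3333-.5+100),T2)
w1=lambda x,y:ray('wrist',((x+.5)/1.5625-.5,(y+.5)/1.5625-.5),T1)
c=[(309,206),(497,206),(491,402),(310,400)]; c1=[(479,294),(555,295),(547,374),(475,373)]
P=[onz(w(*k),.1) for k in c]; print(np.mean(P,0))
for i in range(4):
    d=P[(i+1)%4]-P[i]; print(np.linalg.norm(d),np.degrees(np.arctan2(d[1],d[0])), tri(w(*c[i]),w1(*c1[i])))
G=np.mean(P,0); print(goto([G[0],G[1],.063],-160))
E
```

```text
[ 0.4851 -0.111   0.1   ]
0.0515394951404344 110.01289118284106 (array([ 0.468 , -0.1449,  0.093 ]), np.float64(0.00014353072209558732))
0.05855450651909035 20.21176227334476 (array([ 0.4495, -0.0957,  0.0959]), np.float64(6.438977253207285e-05))
0.052950275004259494 -70.79590725918082 (array([ 0.5032, -0.0766,  0.1015]), np.float64(1.535769683214159e-05))
0.057819223178213586 -161.17857511807608 (array([ 0.5203, -0.1263,  0.1006]), np.float64(0.000594597339587855))
[-0.0027  0.0049  0.1437 -0.0001  0.0001 -0.0018]
```

```bash
python3 - <<'E'
from h import *
np.set_printoptions(precision=4,suppress=True)
T2=np.load('pics/w2.npy')
w=lambda x,y:ray('wrist',((x+.5)/3.3333-.5+140,(y+.5)/3.3333-.5+100),T2)
c=np.array([.4851,-.111]); u=np.array([np.cos(np.radians(20.)),np.sin(np.radians(20.))]); v=np.array([-u[1],u[0]])
for k,z in [((250,418),0),((390,405),0),((218,550),.1),((392,537),.1)]:
    p=onz(w(*k),z)[:2]-c; print(k,p@u,p@v)
for k in [(690,165),(615,118)]:
    p=onz(w(*k),.1 if k[0]>650 else 0)[:2]-c; print(k,p@u,p@v)
E
```

```text
(250, 418) 0.08118547514118839 -0.06010723297690439
(390, 405) 0.07510405488346304 -0.003074769247892265
(218, 550) 0.08128883857937122 -0.05777962914016855
(392, 537) 0.07556497946627526 -0.002669855105324587
(690, 165) -0.04155096389142118 0.08042141179519116
(615, 118) -0.041153595095415135 0.0814291346761658
```

Request:
carry_out([
  [-0.003,0.005,0.02,0,0,-1.571],
  [-0.003,0.005,0.02,0,0,-1.571],
  [-0.003,0.005,0.02,0,0,-1.571],
  [-0.003,0.005,0.02,0,0,-1.571],
  [-0.003,0.005,0.04,0,0,-1.571],
  [-0.003,0.005,0.06,0,0,-1.571],
  [-0.003,0.005,0.06,0,0,-1.571],
  [-0.003,0.005,0.06,0,0,-1.571],
], grip=0.7)

```text
clock: 2.82
tool_pos: [0.4853, -0.1105, 0.1463]
orientation: [180.0, -0.0, -73.8]
force: [-0.0, 0.4, 0.5]
opening: 0.0747
gripper_force: 0.0
```

Request:
carry_out([
  [0,0,0,0,0,-0.12],
  [0,0,0,0,0,-0.12],
  [0,0,0,0,0,-0.12],
])

```text
clock: 3.2
tool_pos: [0.4854, -0.1101, 0.1466]
orientation: [-180.0, -0.0, -67.4]
force: [0.6, 0.6, 0.9]
opening: 0.074
gripper_force: 0.0
```

```bash
python3 - <<'E'
from h import *
o=telemetry.get_obs(); print(o['tool_pos'],o['orientation'],o['opening'],goto([.4851,-.111,.063],-70))
E
```

```text
[ 0.48538869 -0.11013774  0.14658561] [-1.79998014e+02 -4.65655266e-04 -6.73810243e+01] 0.07399159836866663 [ 0.0007  0.0006  0.0836 -0.     -0.      0.0457]
```

Request:
carry_out([
  [0,0,0.02,0,0,0.045],
  [0,0,0.05,0,0,0.045],
  [0,0,0.075,0,0,0.045],
  [0,0,0.083,0,0,0.045],
  [0,0,0.083,0,0,0.045],
])

```text
clock: 3.82
tool_pos: [0.4854, -0.1099, 0.0636]
orientation: [180.0, -0.0, -69.8]
force: [0.1, 0.1, -0.1]
opening: 0.0751
gripper_force: 0.0
```

Request:
carry_out([
  [0,0,0,0,0,0],
  [0,0,0,0,0,0],
  [0,0,0,0,0,0],
  [0,0,0,0,0,0],
  [0,0,0,0,0,0],
], grip=-1)

```text
clock: 4.45
tool_pos: [0.4861, -0.1097, 0.0644]
orientation: [-179.9, -0.0, -69.8]
force: [-0.7, 1.6, 6.0]
opening: 0.058
gripper_force: 29.9
```

Request:
carry_out([
  [0,0,-0.03,0,0,0],
  [0,0,-0.08,0,0,0],
  [0,0,-0.11,0,0,0],
  [0,0,-0.11,0,0,0],
])

```text
clock: 4.95
tool_pos: [0.4866, -0.1097, 0.1758]
orientation: [-179.7, -0.1, -69.8]
force: [-0.9, 0.5, -2.4]
opening: 0.0583
gripper_force: 29.8
```

```bash
python3 - <<'E'
from h import *
from scipy.optimize import least_squares
np.set_printoptions(precision=4,suppress=True)
t=lambda x,y:('top',np.array([(x+.5)/3.3333-.5+180,(y+.5)/3.3333-.5+180])); s=lambda x,y:('scene',np.array([(x+.5)/2.3077-.5+170,(y-300+.5)/2.3077-.5+130]))
C={'a':[-.044,.106,.05],'b':[.044,.106,.05],'c':[.044,-.106,.05],'d':[-.044,-.106,.05],'cap':[0,.062,.154]}
O=[('b',t(29,80)),('c',t(282,50)),('d',t(299,154)),('a',t(39,190)),('cap',t(65,114)),('c',s(170,509)),('d',s(208,466)),('a',s(373,519)),('cap',s(327,450))]
def W(p,k): q=np.array(C[k]); a=np.radians(p[2]); return [p[0]+q[0]*np.cos(a)-q[1]*np.sin(a),p[1]+q[0]*np.sin(a)+q[1]*np.cos(a),q[2]]
f=lambda p:np.concatenate([px(n,W(p,k))-m for k,(n,m) in O])
for sel in (O,O[:5]):
    O=sel; r=least_squares(f,[.53,.125,7],x_scale=[.01,.01,1]); print(r.x,r.fun.reshape(-1,2))
E
```

```text
[0.5322 0.1271 8.1282] [[-0.9642  1.1422]
 [-0.3758 -0.3855]
 [-0.9391  0.0426]
 [-0.4437  0.0174]
 [-0.4199  0.2663]
 [-1.5631 -2.1462]
 [-1.0039 -1.0381]
 [ 0.0568  0.5631]
 [-0.5549  0.8752]]
[0.5327 0.1254 7.6751] [[-0.2611  0.6594]
 [ 0.3933 -0.2699]
 [-0.413   0.1959]
 [ 0.0128 -0.4436]
 [ 0.2429 -0.1196]]
```

```bash
python3 - <<'E'
from h import *
print(goto([.542,.0577,.165],-82.1))
E
```

```text
[-0.1379 -0.1098  0.0112 -0.0047 -0.0005  0.2152]
```

Request:
carry_out([
  [-0.04,-0.032,0,0,0,0.06],
  [-0.085,-0.07,0,0,0,0.15],
  [-0.12,-0.095,0,0,0,0.215],
  [-0.138,-0.11,0.01,0,0,0.215],
  [-0.138,-0.11,0.01,0,0,0.215],
  [-0.138,-0.11,0.01,0,0,0.215],
])

```text
clock: 5.7
tool_pos: [0.5401, 0.057, 0.1625]
orientation: [179.9, -0.0, -82.1]
force: [0.3, -0.4, -1.4]
opening: 0.0581
gripper_force: 29.8
```

```bash
python3 - <<'E'
from h import *
o,a=shot('s1','scene'); _,b=shot('t1','top'); print(o['tool_pos'],o['orientation'],o['opening'])
c=np.zeros((600,800,3),np.uint8); 
x=cv2.resize(a[130:260,190:350,::-1],None,fx=2.5,fy=2.5,interpolation=cv2.INTER_CUBIC); y=cv2.resize(b[170:260,160:293,::-1],None,fx=3,fy=3,interpolation=cv2.INTER_CUBIC)
c[:325,:400]=x; c[:270,400:799]=y; cv2.imwrite('pics/c1.png',c[:325])
E
```

```text
[0.5400934  0.0569715  0.16249831] [ 1.79878382e+02 -2.91622705e-02 -8.20744356e+01] 0.05814713659096383
```

View pics/c1.png

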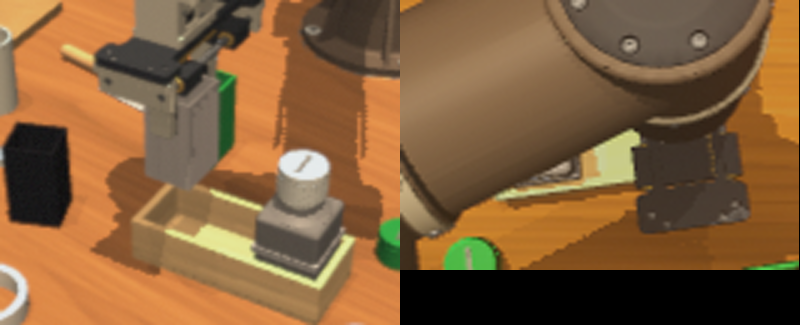

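The scene crop (2.5×, offset 190,130) shows the tin held upright above the −y end, its bottom corners at about (147,180), (185,186) and (217,168). The caddy rim corners are at (132,217), (172,184) and (353,238).

```bash
python3 - <<'E'
from h import *
np.set_printoptions(precision=1,suppress=True)
o=telemetry.get_obs(); a=np.radians(7.9); ux=np.array([np.cos(a),np.sin(a)]); uy=np.array([-ux[1],ux[0]])
f=lambda p,z:(px('scene',[*p,z])+.5-[190,130])*2.5-.5
for i,j in ((1,-1),(1,1),(-1,1)): print('tin',f(o['tool_pos'][:2]+ux*.029*i+uy*.026*j,o['tool_pos'][2]-.064))
for i,j in ((1,-1),(-1,-1),(-1,1),(1,1)): print('caddy',f(np.array([.5325,.126])+ux*.044*i+uy*.106*j,.05))
np.set_printoptions(precision=4); print(goto([.542,.0577,.073],-82.1))
E
```

```text
tin [145.3 176.9]
tin [189.8 192.3]
tin [217.5 162.9]
caddy [129.4 220.5]
caddy [172.3 176.9]
caddy [353.2 238.7]
caddy [317.5 289.8]
[-0.0008 -0.0017  0.0903  0.0007 -0.0002 -0.0006]
```

Request:
carry_out([
  [-0.001,-0.002,0.02,0,0,0],
  [-0.001,-0.002,0.04,0,0,0],
  [-0.001,-0.002,0.06,0,0,0],
  [-0.001,-0.002,0.07,0,0,0],
  [-0.001,-0.002,0.07,0,0,0],
])

```text
clock: 6.42
tool_pos: [0.5423, 0.0583, 0.0932]
orientation: [179.9, -0.0, -82.1]
force: [0.2, -0.5, -0.8]
opening: 0.0576
gripper_force: 29.9
```

Request:
carry_out([
  [0,0,0.007,0,0,0],
  [0,0,0.014,0,0,0],
  [0,0,0.018,0,0,0],
  [0,0,0.02,0,0,0],
  [0,0,0.02,0,0,0],
])

```text
clock: 7.05
tool_pos: [0.5427, 0.059, 0.0734]
orientation: [180.0, -0.0, -82.1]
force: [-1.1, 0.2, -1.7]
opening: 0.0577
gripper_force: 29.9
```

Request:
carry_out([
  [0,0,0.001,0,0,0],
  [0,0,0.0015,0,0,0],
  [0,0,0.0015,0,0,0],
])

```text
clock: 7.42
tool_pos: [0.5429, 0.059, 0.0724]
orientation: [-180.0, 0.0, -82.1]
force: [-0.4, -0.0, 0.2]
opening: 0.0578
gripper_force: 29.9
```

Request:
carry_out([
  [0,0,0,0,0,0],
  [0,0,0,0,0,0],
  [0,0,0,0,0,0],
  [0,0,0,0,0,0],
], grip=0.75)

```text
clock: 7.92
tool_pos: [0.5428, 0.059, 0.0721]
orientation: [-180.0, 0.0, -82.1]
force: [-1.0, 1.1, 0.4]
opening: 0.077
gripper_force: 0.0
```

Request:
carry_out([
  [0,0,-0.01,0,0,0],
  [0,0,-0.05,0,0,0],
  [0,0,-0.1,0,0,0],
  [0,0,-0.15,0,0,0],
  [0,0,-0.15,0,0,0],
])

```text
clock: 8.55
tool_pos: [0.5451, 0.0596, 0.2274]
orientation: [-179.5, 0.1, -82.1]
force: [-0.1, -0.3, -0.4]
opening: 0.0768
gripper_force: 0.0
```

```bash
python3 - <<'E'
from h import *
o=telemetry.get_obs(); print(o['tool_pos'],o['orientation'],o['opening'],goto([.467,-.304,.22],-82.1))
E
```

```text
[0.54510342 0.05963668 0.2274331 ] [-1.79496517e+02  9.52030814e-02 -8.20605659e+01] 0.0768041269837753 [ 0.3494  0.1276  0.0057 -0.0088  0.0017  0.0007]
```

Request:
carry_out([
  [0.05,0.018,0,0,0,0],
  [0.11,0.04,0,0,0,0],
  [0.17,0.062,0,0,0,0],
  [0.23,0.084,0,0,0,0],
  [0.29,0.106,0,0,0,0],
  [0.349,0.127,0.006,0,0,0],
  [0.349,0.127,0.006,0,0,0],
  [0.349,0.127,0.006,0,0,0],
], grip=1)

```text
clock: 9.55
tool_pos: [0.4644, -0.3045, 0.2157]
orientation: [180.0, 0.0, -82.2]
force: [0.1, 0.4, 0.5]
opening: 0.0875
gripper_force: 0.0
```

```bash
python3 - <<'E'
from h import *
o,a=shot('w3'); _,b=shot('t2','top'); print(o['tool_pos'],o['orientation'],o['opening'])
c=np.zeros((600,800,3),np.uint8)
x=cv2.resize(a[90:290,120:390,::-1],None,fx=1.8,fy=1.8,interpolation=cv2.INTER_CUBIC); c[:360,:486]=x
y=cv2.resize(b[190:245,180:280,::-1],None,fx=4,fy=4,interpolation=cv2.INTER_CUBIC); c[370:590,:400]=y
cv2.imwrite('pics/c2.png',c)
E
```

```text
[ 0.46443602 -0.30452496  0.21573484] [ 1.79963493e+02  2.51694382e-02 -8.21955258e+01] 0.08746095332348112
```

View pics/c2.png

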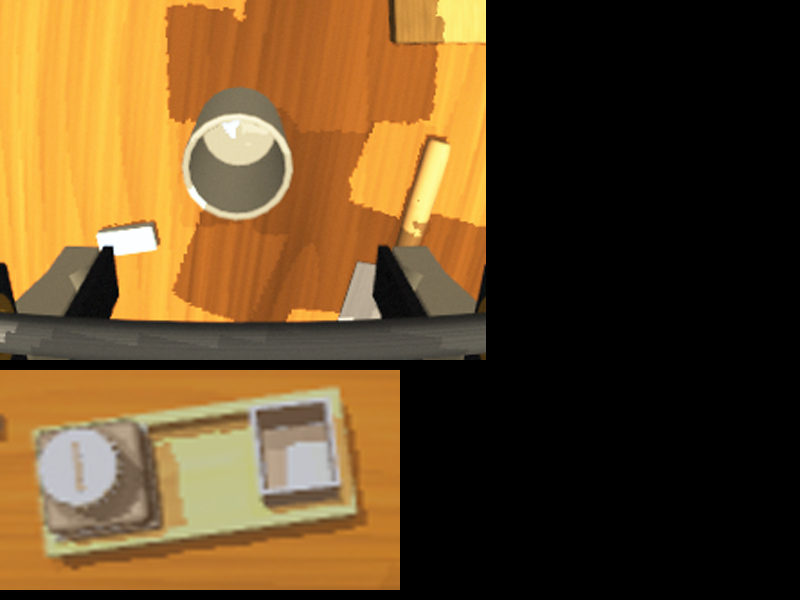

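The wrist crop (1.8×) shows the jar rim centre at (237,166). The top crop (4×) shows the tin standing square in the caddy's −y end, with rim corners at (250,408), (328,398), (340,483), (263,497).

```bash
python3 - <<'E'
from h import *
np.set_printoptions(precision=4,suppress=True)
T=np.load('pics/w3.npy'); r=ray('wrist',((237.5)/1.8-.5+120,166.5/1.8-.5+90),T)
T1=np.load('pics/w1.npy'); r1=ray('wrist',(250.5/1.5625-.5,213.5/1.5625-.5),T1)
J=onz(r,.1); print(J,tri(r,r1))
q=lambda x,y:ray('top',((x+.5)/4-.5+180,(y-370+.5)/4-.5+190))
P=np.array([onz(q(*k),.108)[:2] for k in[(250,408),(328,398),(340,483),(263,497)]]); m=P.mean(0); a=np.radians(7.9)
d=m-[.5325,.126]; print(m,'caddy coords',d@[np.cos(a),np.sin(a)],d@[-np.sin(a),np.cos(a)])
print(goto([J[0],J[1],.064],-82.1))
E
```

```text
[ 0.4671 -0.3058  0.1   ] (array([ 0.4682, -0.3037,  0.0947]), np.float64(0.0013095674606141733))
[0.5432 0.0559] caddy coords 0.0009208107006648525 -0.07088545263086003
[ 0.0028 -0.0016  0.1521 -0.0001  0.0001  0.0008]
```

Request:
carry_out([
  [0.003,-0.002,0.04,0,0,0],
  [0.003,-0.002,0.09,0,0,0],
  [0.003,-0.002,0.13,0,0,0],
  [0.003,-0.002,0.152,0,0,0],
  [0.003,-0.002,0.152,0,0,0],
  [0.003,-0.002,0.152,0,0,0],
])

```text
clock: 10.4
tool_pos: [0.4686, -0.3063, 0.0653]
orientation: [-179.9, -0.0, -82.0]
force: [0.7, 0.3, -0.2]
opening: 0.0875
gripper_force: 0.0
```

Request:
carry_out([
  [0,0,0,0,0,0],
  [0,0,0,0,0,0],
  [0,0,0,0,0,0],
  [0,0,0,0,0,0],
  [0,0,0,0,0,0],
  [0,0,0,0,0,0],
], grip=-1)

```text
clock: 11.15
tool_pos: [0.468, -0.3071, 0.0645]
orientation: [-179.9, -0.0, -82.1]
force: [2.4, 1.7, 3.8]
opening: 0.0588
gripper_force: 29.8
```

Request:
carry_out([
  [0,0,-0.02,0,0,0],
  [0,0,-0.06,0,0,0],
  [0,0,-0.11,0,0,0],
  [0,0,-0.14,0,0,0],
  [0,0,-0.14,0,0,0],
])

```text
clock: 11.78
tool_pos: [0.4679, -0.3071, 0.206]
orientation: [-179.8, -0.1, -82.1]
force: [0.4, 0.4, -2.4]
opening: 0.0588
gripper_force: 29.8
```

```bash
python3 - <<'E'
from h import *
o,a=shot('w4'); print(o['tool_pos'],o['orientation'],o['opening'],o['gripper_force'],goto([.5336,.1181,.205],-82.1))
cv2.imwrite('pics/w4b.png',cv2.resize(a[90:350,120:390,::-1],None,fx=2,fy=2,interpolation=cv2.INTER_CUBIC))
E
```

```text
[ 0.46791259 -0.30708963  0.20596124] [-1.79831838e+02 -6.74431329e-02 -8.20978153e+01] 0.058819423297389234 29.799023056402802 [-4.116e-01 -1.242e-01 -7.000e-04 -4.000e-04  5.000e-04 -3.000e-04]
```

View pics/w4b.png

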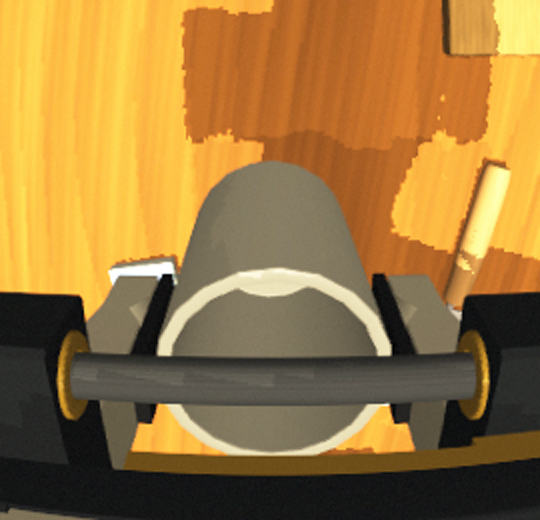

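The jar is held upright between the pads. Its rim's near edge is at (272,269) and its far edge at about (270,453).

```bash
python3 - <<'E'
from h import *
for p in [(272,269),(270,454),(158,350),(391,350)]:
    print(onz(ray('wrist',((p[0]+.5)/2-.5+120,(p[1]+.5)/2-.5+90),np.eye(4)),-.0355))
E
```

```text
[ 0.02706826  0.00159876 -0.0355    ]
[-0.02906816  0.00109162 -0.0355    ]
[ 0.00475138 -0.02634536 -0.0355    ]
[ 0.00475716  0.03083231 -0.0355    ]
```

Request:
carry_out([
  [-0.04,-0.012,0,0,0,0],
  [-0.1,-0.03,0,0,0,0],
  [-0.16,-0.048,0,0,0,0],
  [-0.22,-0.066,0,0,0,0],
  [-0.28,-0.085,0,0,0,0],
  [-0.34,-0.103,0,0,0,0],
  [-0.39,-0.118,0,0,0,0],
  [-0.411,-0.124,0,0,0,0],
])

```text
clock: 12.82
tool_pos: [0.5326, 0.1195, 0.2017]
orientation: [179.8, -0.1, -82.0]
force: [-0.4, -0.9, -2.8]
opening: 0.0587
gripper_force: 29.8
```

Request:
carry_out([
  [0,0,0,0,0,0],
  [0,0,0,0,0,0],
])

```text
clock: 13.08
tool_pos: [0.5328, 0.1163, 0.203]
orientation: [179.9, -0.0, -82.1]
force: [-0.2, -0.1, -1.5]
opening: 0.0588
gripper_force: 29.8
```

```bash
python3 - <<'E'
from h import *
o,a=shot('s2','scene'); print(o['tool_pos'],o['orientation'],o['opening'],goto([.5336,.117,.0735],-82.1))
cv2.imwrite('pics/s2b.png',cv2.resize(a[80:260,190:390,::-1],None,fx=3,fy=3,interpolation=cv2.INTER_CUBIC))
E
```

```text
[0.53284329 0.11625744 0.20297668] [ 1.79869754e+02 -4.35036425e-02 -8.21277379e+01] 0.05882866082602595 [-0.0009 -0.0009  0.1298  0.0016 -0.0005 -0.001 ]
```

View pics/s2b.png

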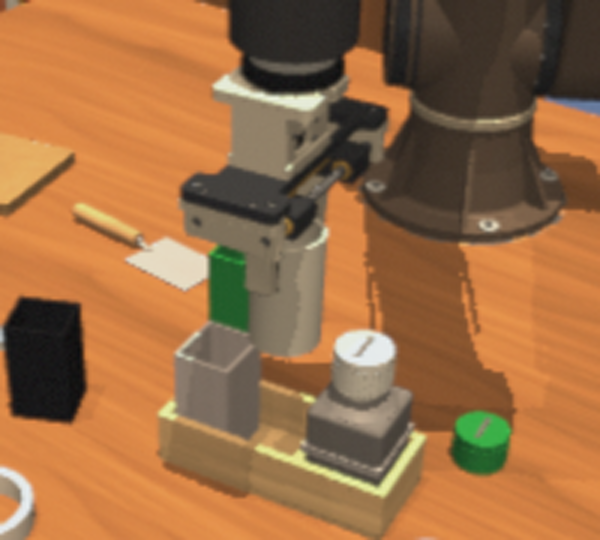

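The jar hangs between the tin (217,380) and the bottle (360,420), clear of both, so I'll lower it in steps while watching the force.

Request:
carry_out([
  [0,-0.001,0.015,0,0,0],
  [0,-0.001,0.03,0,0,0],
  [0,-0.001,0.045,0,0,0],
  [0,-0.001,0.06,0,0,0],
])

```text
clock: 13.62
tool_pos: [0.5344, 0.1172, 0.1427]
orientation: [180.0, -0.0, -82.1]
force: [1.3, 0.1, -2.1]
opening: 0.0587
gripper_force: 29.8
```

Request:
carry_out([
  [0,0,0.015,0,0,0],
  [0,0,0.03,0,0,0],
  [0,0,0.045,0,0,0],
  [0,0,0.055,0,0,0],
  [0,0,0.055,0,0,0],
])

```text
clock: 14.25
tool_pos: [0.5342, 0.1172, 0.0882]
orientation: [179.9, -0.0, -82.1]
force: [-0.5, -0.9, -1.7]
opening: 0.0587
gripper_force: 29.8
```

Request:
carry_out([
  [0,0,0.005,0,0,0],
  [0,0,0.01,0,0,0],
  [0,0,0.013,0,0,0],
  [0,0,0.013,0,0,0],
  [0,0,0.013,0,0,0],
])

```text
clock: 14.88
tool_pos: [0.5347, 0.1175, 0.0762]
orientation: [-180.0, 0.0, -82.1]
force: [-0.3, -0.1, -1.8]
opening: 0.0586
gripper_force: 29.8
```

Request:
carry_out([
  [0,0,0.0015,0,0,0],
  [0,0,0.003,0,0,0],
  [0,0,0.0035,0,0,0],
  [0,0,0.0035,0,0,0],
])

```text
clock: 15.38
tool_pos: [0.5346, 0.1174, 0.0725]
orientation: [180.0, -0.0, -82.1]
force: [0.2, -0.3, -1.2]
opening: 0.0587
gripper_force: 29.8
```

Request:
carry_out([
  [0,0,0,0,0,0],
  [0,0,0,0,0,0],
  [0,0,0,0,0,0],
  [0,0,0,0,0,0],
], grip=0.8)

```text
clock: 15.88
tool_pos: [0.5347, 0.1174, 0.0726]
orientation: [-180.0, 0.0, -82.1]
force: [-0.3, -0.2, 0.5]
opening: 0.0785
gripper_force: 0.0
```

Request:
carry_out([
  [0,0,-0.01,0,0,0],
  [0,0,-0.04,0,0,0],
  [0,0,-0.09,0,0,0],
  [0,0,-0.14,0,0,0],
  [0,0,-0.17,0,0,0],
  [0,0,-0.17,0,0,0],
])

```text
clock: 16.62
tool_pos: [0.536, 0.118, 0.2463]
orientation: [-179.7, 0.1, -82.1]
force: [-0.1, -0.1, 0.1]
opening: 0.0788
gripper_force: 0.0
```

```bash
python3 - <<'E'
from h import *
o=telemetry.get_obs(); print(o['tool_pos'],o['orientation'],o['opening'],goto([.5236,.187,.24],-82.1), goto([.5236,.187,.24],-135), goto([.5236,.187,.24],-20))
print(o['joint_pos'])
E
```

```text
[0.53595881 0.1179546  0.2463061 ] [-1.79663228e+02  1.11910527e-01 -8.20745612e+01] 0.07882690255137753 [-0.0701  0.0028  0.0064 -0.0059  0.002   0.0004] [-0.0701  0.0028  0.0064 -0.0046  0.0045  0.9237] [-0.0701  0.0028  0.0064 -0.0063 -0.0014 -1.0834]
[ 3.28985085e+01  7.70815731e+00 -1.39049130e+01  4.39245693e-02
 -6.80344019e+01 -2.49897032e+01]
```

Request:
carry_out([
  [-0.02,0.002,0,0,0,0],
  [-0.045,0.003,0,0,0,0],
  [-0.07,0.003,0,0,0,0],
  [-0.07,0.003,0,0,0,0],
  [-0.07,0.003,0,0,0,0],
  [-0.07,0.003,0,0,0,0],
], grip=1)

```text
clock: 17.38
tool_pos: [0.5219, 0.1859, 0.2423]
orientation: [180.0, -0.0, -82.1]
force: [0.5, -0.1, -0.4]
opening: 0.0877
gripper_force: 0.0
```

```bash
python3 - <<'E'
from h import *
o,a=shot('w5'); print(o['tool_pos'],o['orientation'],o['opening'])
cv2.imwrite('pics/w5b.png',cv2.resize(a[60:270,120:400,::-1],(800,600),interpolation=cv2.INTER_CUBIC))
E
```

```text
[0.52187326 0.18593712 0.24228098] [ 1.79967515e+02 -2.09475016e-02 -8.21111909e+01] 0.0877191243108191
```

View pics/w5b.png

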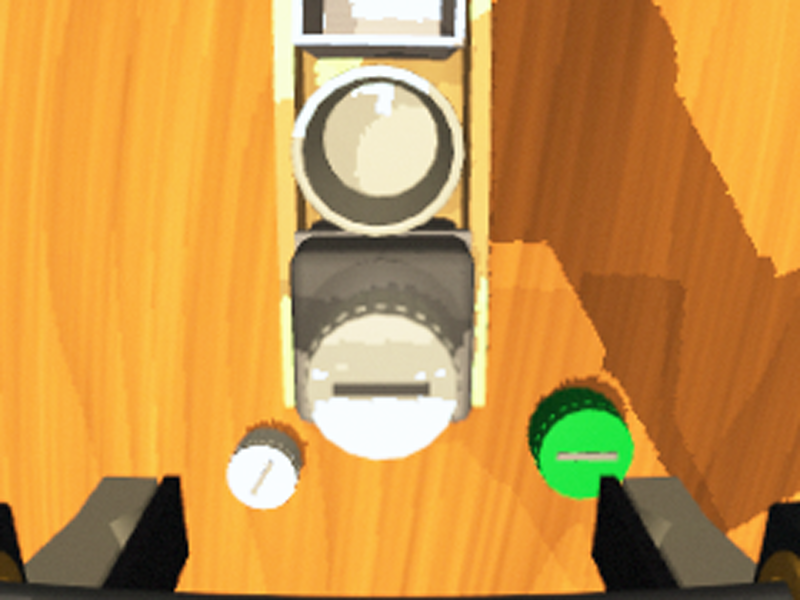

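The jar (380,150) and the tin (380,20) both stand upright in the caddy. The cap top is a disc centred at about (383,387), with x from 308 to 459 and y from 314 to 459. The small white cap (263,475) and the green one (583,450) stay out of it.

```bash
python3 - <<'E'
from h import *
T=np.load('pics/w5.npy'); r=lambda x,y:ray('wrist',((x+.5)/(800/280)-.5+120,(y+.5)/(600/210)-.5+60),T)
P=[onz(r(*k),.154) for k in [(308,385),(459,385),(383,314),(383,459)]]; print(P,np.mean(P,0), np.linalg.norm(P[0]-P[1]),np.linalg.norm(P[2]-P[3]))
print('tri',tri(r(383,387),ray('top',(65.5/3.3333-.5+180,114.5/3.3333-.5+180)),ray('scene',(327.5/2.3077-.5+170,150.5/2.3077-.5+130))))
m=np.mean(P,0); print(goto([m[0],m[1],.124],-82.1))
E
```

```text
[array([0.5446834 , 0.19052434, 0.154     ]), array([0.4986969 , 0.18411295, 0.154     ]), array([0.52488566, 0.16509358, 0.154     ]), array([0.51846414, 0.21191309, 0.154     ])] [0.52168253 0.18791099 0.154     ] 0.04643128175366208 0.04725783311809255
tri (array([0.52253799, 0.18779504, 0.15575334]), np.float64(0.0015317767348278946))
[-0.0021 -0.      0.1184  0.0003 -0.0002 -0.0004]
```

Request:
carry_out([
  [-0.002,0,0.03,0,0,0],
  [-0.002,0,0.07,0,0,0],
  [-0.002,0,0.1,0,0,0],
  [-0.002,0,0.117,0,0,0],
  [-0.002,0,0.117,0,0,0],
  [-0.002,0,0.117,0,0,0],
])

```text
clock: 18.18
tool_pos: [0.5223, 0.1883, 0.1264]
orientation: [-179.9, 0.0, -82.1]
force: [0.6, -0.2, -0.3]
opening: 0.0879
gripper_force: 0.0
```

Request:
carry_out([
  [0,0,0,0,0,0],
  [0,0,0,0,0,0],
  [0,0,0,0,0,0],
  [0,0,0,0,0,0],
  [0,0,0,0,0,0],
  [0,0,0,0,0,0],
  [0,0,0,0,0,0],
], grip=-1)

```text
clock: 19.05
tool_pos: [0.5229, 0.1888, 0.1259]
orientation: [-179.9, 0.0, -82.1]
force: [4.2, 0.6, -2.2]
opening: 0.047
gripper_force: 29.9
```

Request:
carry_out([
  [0,0,0.002,0,0,0],
  [0,0,0.004,0,0,0],
  [0,0,0.006,0,0,0],
  [0,0,0.006,0,0,0],
  [0,0,0.006,0,0,0],
])

```text
clock: 19.68
tool_pos: [0.5229, 0.1888, 0.1209]
orientation: [-179.9, 0.0, -82.1]
force: [2.6, -0.6, 8.4]
opening: 0.0467
gripper_force: 30.0
```

Request:
carry_out([
  [0,0,0.001,0,0,-0.05],
  [0,0,0.001,0,0,-0.15],
  [0,0,0.001,0,0,-0.27],
  [0,0,0.001,0,0,-0.4],
  [0,0,0.001,0,0,-0.52],
  [0,0,0.001,0,0,-0.64],
  [0,0,0.001,0,0,-0.74],
  [0,0,0.001,0,0,-0.8],
])

```text
clock: 20.68
tool_pos: [0.5222, 0.1886, 0.1197]
orientation: [-179.9, -0.0, -36.1]
force: [-0.5, -0.2, 9.6]
opening: 0.0468
gripper_force: 30.0
```

Request:
carry_out([
  [0,0,0,0,0,-0.06],
  [0,0,0,0,0,-0.16],
  [0,0,0,0,0,-0.28],
  [0,0,0,0,0,-0.4],
  [0,0,0,0,0,-0.52],
  [0,0,0,0,0,-0.64],
  [0,0,0,0,0,-0.74],
  [0,0,0,0,0,-0.79],
])

```text
clock: 21.68
tool_pos: [0.5222, 0.1884, 0.1197]
orientation: [-180.0, -0.1, 9.2]
force: [0.5, -1.4, 10.3]
opening: 0.0468
gripper_force: 30.0
```

```bash
python3 - <<'E'
from h import *
o=telemetry.get_obs(); print(o['tool_pos'],o['orientation'],o['opening'],o['force'],o['moment'])
E
```

```text
[0.52218201 0.18841366 0.11970387] [-1.79997940e+02 -7.27886923e-02  9.16939122e+00] 0.04684650299557428 [ 0.46235256 -1.36155182 10.27582441] [-0.58181668  0.13169132 -0.03932556]
```

Request:
carry_out([
  [0,0,-0.002,0,0,0],
  [0,0,-0.005,0,0,0],
  [0,0,-0.008,0,0,0],
  [0,0,-0.01,0,0,0],
  [0,0,-0.01,0,0,0],
])

```text
clock: 22.3
tool_pos: [0.522, 0.1884, 0.1286]
orientation: [-180.0, -0.0, 9.0]
force: [3.5, -0.7, 1.9]
opening: 0.0469
gripper_force: 30.0
```

Request:
carry_out([
  [0,0,-0.005,0,0,0],
  [0,0,-0.015,0,0,0],
  [0,0,-0.028,0,0,0],
  [0,0,-0.042,0,0,0],
  [0,0,-0.055,0,0,0],
  [0,0,-0.064,0,0,0],
  [0,0,-0.067,0,0,0],
  [0,0,-0.067,0,0,0],
])

```text
clock: 23.3
tool_pos: [0.5217, 0.1883, 0.1956]
orientation: [-180.0, 0.0, 9.0]
force: [-0.3, -0.2, -0.8]
opening: 0.0466
gripper_force: 29.9
```

```bash
python3 - <<'E'
from h import *
o=telemetry.get_obs(); print(o['tool_pos'],o['orientation'],o['opening'],o['force'],goto([.5222,.1884,.196],9.1))
_,a=shot('s3','scene'); _,w=shot('w6')
# cap: bright low-saturation blob near the bottle axis
E=cv2.imread('pics/scene0.png')
p0=px('scene',[.522,.188,.137]); p1=px('scene',[.522,.188,.207]); print(p0,p1)
h=cv2.cvtColor(a,cv2.COLOR_RGB2HSV)
for v in range(int(p1[1])-14,int(p0[1])+22,3): print(v,a[v,int(p0[0])].tolist(),E[v,int(p0[0]),::-1].tolist())
E
```

```text
[0.52166723 0.18832222 0.19556034] [-1.79994127e+02  1.80785841e-03  9.00650893e+00] 0.046595487341021986 [-0.32077635 -0.22396587 -0.8320462 ] [ 0.0005  0.     -0.0004 -0.0001  0.     -0.0016]
[310.57982133 201.02644317] [312.51513063 176.45028803]
162 [221, 136, 71] [215, 131, 69]
165 [193, 144, 103] [220, 137, 72]
168 [144, 131, 112] [222, 138, 72]
171 [170, 155, 132] [222, 136, 72]
174 [173, 157, 134] [216, 133, 70]
177 [158, 144, 123] [218, 134, 71]
180 [159, 146, 123] [223, 139, 73]
183 [162, 148, 126] [226, 142, 75]
186 [163, 148, 124] [217, 133, 70]
189 [217, 135, 71] [218, 154, 112]
192 [222, 138, 73] [229, 234, 234]
195 [172, 155, 129] [195, 192, 183]
198 [145, 133, 113] [195, 198, 196]
201 [141, 129, 110] [223, 224, 219]
204 [148, 136, 116] [170, 158, 136]
207 [192, 186, 174] [167, 153, 129]
210 [146, 133, 113] [164, 150, 127]
213 [136, 124, 105] [132, 120, 102]
216 [180, 161, 139] [115, 104, 90]
219 [193, 172, 149] [191, 170, 147]
222 [153, 138, 120] [151, 135, 118]
```

The opening stays at 46.6 mm with 30 N of grip. The scene pixels show the cap raised, bare table behind the gap, and the exposed neck and spout below, so I'm handing in.

```bash
python3 -c "
from plant import workorder
print(workorder.close_job())"
```

```text
the job is handed in; nothing more can be done
None
```

The job is handed in at about 23 s: the tin and jar stand upright and released in the caddy, and the cap is unlocked, lifted and held upright about 5 cm above the open neck; the bystanders and look-alikes were never touched.

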